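# Free a seized bench pin and clear it into the case tray

## Task

The worn wooden bench pin has seized in its steel holder: it will not come by pulling straight. Rock it firmly from side to side, first all the way over to one side and then to the other, so that its neck pushes back both stiff cheeks that clamp it; then draw it out and lay it flat inside the blue case tray. Leave the cast and the shade guide in the tray and everything else on the bench as they are.

Things in the scene. Friction and masses are not known exactly. Their poses are not given: they have to be found in the camera images.
- pin_grip (a point): Centre, half-way up, of the bench pin's thick part; grip here from above across its 46 mm width (sides parallel 25 mm either way along x). Plain wooden bar 24 mm thick, 169 mm long, 0.16 kg, loose, standing out level from the holder, underside 50 mm over the bench. x runs along it to the head, z up. Towards -x the tip with a V notch ends 63 mm from here; towards +x a neck 25 mm wide, then the round head, 87 mm away.
- pin_head (a point): Centre, half-way up, of the pin's round head, a disc 37 mm across and 24 mm thick that sits in the holder's socket; the pin rocks about the vertical through it. Axes as pin_grip.
- pin_tip (a point): Middle of the pin's notched tip end, 12 mm above its underside. Axes as pin_grip.
- socket (a point): Centre of the socket, 62 mm over the bench, of the fixed holder: grey block 75 x 90 x 86 mm with steel cover, bolted down. The pin's head starts here. x points into the holder: the way out is straight along -x; y to the left (seen from the tip), z up. The front face is 35 mm ahead (-x) of here. Cheeks either side of the neck, 13 to 31 mm ahead, hook before the head: no straight pull frees it. Both pushed back, it slides out; clear after 60 mm.
- cheek_left (a joint): Left steel cheek (y+ side of the socket), pushed outward by the neck when the pin is swung to the left: 0 clamped to 0.010 m fully back. The head passes at 0.006 and more. Stiff (28 N at the cheek, 8 to 20 N sideways at pin_grip); it stays where it is pushed. It is back enough when the pin itself has swung 0.23 rad and stops at 0.33; the grip yields a little, so swing the hand about 0.36 rad.
- cheek_right (a joint): The same for the right cheek (y- side), outward positive, when the pin is swung to the right.
- tray_floor (a point): Centre of the inside floor of the blue case tray, 2 mm over the bench; the tray is loose, 345 mm long (its x) by 272 mm wide (its y), 72 mm high; the flat floor measures 300 x 235 mm inside the walls. A cast stands towards its +x +y corner and a shade guide lies along its +y side; the half towards -y is free for the pin.
- cast: Pale stone dental cast in the tray, 58 x 65 mm, 33 mm high, loose; origin under its centre.
- shade: Shade guide lying in the tray, a bar with tooth tabs, 120 mm along its y, 46 mm wide, 9 mm high, loose; origin under its centre.
- torch: Black hand torch standing on its base, 42 mm across, 129 mm high, loose; origin under its centre.
- jar: Larger powder jar with a screw lid, 51 mm across, 60 mm high, loose; origin under its centre.
- small_jar: Smaller powder jar with a screw lid, 47 mm across, 44 mm high, loose; origin under its centre.
- waxer: Electric waxer with a wooden handle lying near the front edge of the bench, 115 mm along its y, 17 mm wide and high, loose; origin under its centre.
- bench_pin: The bench pin as a whole; origin on its underside, below the centre of its head; axes as pin_grip.

How it is judged:
By the outcome, as a careful person would: the job done as asked, in the order asked, and still so for the second after the job is handed in, with the robot touching nothing.
It also fails if it takes over 54 s, if anything falls off the work surface, if the arm or the gripper's body presses on something with over 40 N, if the wrist force passes 120 N, or if a joint passes its speed limit or range.

## Robot

A 6-joint arm with a two-finger parallel gripper is mounted at the origin on a cart in front of the work surface, level with it; the furniture and walls round the work are solid. World frame = base frame: x ahead of the robot, y to its left, z up, the work surface at z = 0. Lengths are in m, angles in rad, forces in N, time in s.
With the tool pointing down it reaches from about 0.275 to 0.875 m from the base axis. Payload 12.5 kg.
Tool frame: the origin (TCP) lies at the very end of the fingers, on their centre line; the grasp point (between the pads) lies 19 mm behind it; z points along the fingers, y is the line along which they close (so a half turn about z gives the same grasp; the last joint's range is limited). The gripper opens to 85 mm and grips with 20 to 120 N. Pads are 22 mm wide; open, the fingers measure 114 mm over their backs; the gripper's body (76 mm by 85 mm) begins 54 mm behind the grasp point. The pads swing forward as they close: fully open they stand 13 mm farther back than shut.
Start: joints at [-1.258, 0.351, 1.652, -0, 1.139, -0.085], TCP at [0.213, -0.507, 0.231] pointing down, gripper open.
Joint ranges: [-2.75, 2.75], [-0.79, 2.1], [0.01, 2.65], [-1.57, 4.71], [0.07, 3.14], [-2.87, 2.87]. Speed limits (rad/s): [2.22, 2.22, 2.79, 3.14, 3.14, 3.14].

## Interface

Orientations are given as a unit quaternion [x, y, z, w].
In Python, from rig import manip, read_camera, spotter gives the robot as it stands.
- The arm moves only by the tool arm_command, never from a script. Its argument "increments" is a list of rows, each a list of 4 numbers: the shift along the tool's x, y, z in cm, then the turn about the tool's z in rad. In form: [[dx, dy, dz, roll], ...]. A call has exactly 5 rows; each row is the pose to reach, as a shift and turn from the pose commanded when the call began, along the tool's axes at that moment; what a row does not reach only later rows make up. A row lasts 1/10 s, in which the tool goes at most 50 mm and 8.59 degrees, less where a joint would pass 70% of its speed; a pose out of reach is approached as far as the arm can. A call with a gripper value outside its range is refused whole. "hand" is the gripper command: -1 is fully open, 1 is shut, values between are in proportion, set as the call begins (left out, the last holds). The fingers move at their own pace and stop on an object; "force" is the grip in N (left out, the last holds). Time passes only in rows, so rows that repeat a pose let the fingers close, or fill a call up. It gives the time, the measured TCP pose, the force, the opening and the grip force at its end, in the units of the state.
- manip.get_state(): the state, without advancing time (a new reading comes with each control period).
- read_camera(name): name is "side" or "top"; returns a dict with "pixels" (480x640x3 uint8, red, green, blue), "K" (3x3 intrinsics, pixels), "world_from_camera" (4x4, takes a point from camera to world coordinates). Camera axes: x right, y down, z forward; pixel columns grow to the right and rows downward; lengths in m; the calibration is good to about 2 mm. A picture is of the moment at which its call begins. There is no depth.
- manip.hand_in(): hands the job in; it is judged then, once.
Trained networks look in a picture, given as the dict that the camera call returned (one of the last four; its "shot" number tells which), for a name from the list of things; names that differ only in an ending like _2 or _b are one class to them, and where a whole thing is asked for, a point or a joint stands for the part that bears it (a point fixed in the world has none). Each returns a list of dicts, best first, with "confidence" (0 to 1); they miss things now and then, are a little off and sometimes report something else, mostly with a low value. They report only what shows in the picture. A call takes as long as a camera call.
- spotter.recognise(thing, picture): "xyz" ([x, y, z] in m, in world coordinates, good to about 4 mm: the middle of the surface that is visible of it).
- spotter.pinpoint(thing, picture): "xyz" ([x, y, z] in m, in world coordinates, good to about 4 mm: a listed point, or the origin of a listed thing).
The state is a dict: "clock": time; "joint_positions": joint angles; "dq": joint speeds; "joint_efforts": joint torques, N m; "position": TCP position; "ee_rot": TCP orientation; "force": force on the tool from outside, world axes, zero at the start; "moment": the same for the moment, N m; "opening": opening from 0.0 (shut) to 1.0 (fully open); "gripper_force": force on a finger pad.
Only numpy, scipy, OpenCV 4.12 (cv2) and the standard library are available. Lean on these libraries where they do the work, as an engineer would, in place of code of your own. Each camera call takes 0.05 s, during which the arm holds its last target. There are 200 camera calls.

## Working session

There is one attempt and no reset: what is moved stays moved. The work goes in short steps, Python scripts to look and compute and a tool call to move; the robot and the scene stay as the last step left them, time stands still between calls to the robot, and variables do not carry over. Pictures are saved under pics/ and viewed, at most 10 in all, crops included, and the job is handed in when it is done.

Besides the shell and the picture viewer there is one more tool, called by a JSON object that holds its "method" and its "body", one argument or row to a line. arm_command: Moves the arm, as the interface text tells. Its arguments: {"type":"object","properties":{"increments":{"type":"array","items":{"type":"array","items":{"type":"number"}}},"hand":{"type":"number"},"force":{"type":"number"}},"required":["increments"]}

```bash
mkdir -p pics; cat > h.py <<'E'
from rig import manip, read_camera, spotter
import numpy as np, cv2
from scipy.spatial.transform import Rotation as R
def look(names, cams=("top","side"), fn="pinpoint", save=None):
    for c in cams:
        p=read_camera(c)
        if save: cv2.imwrite(f"pics/{save}_{c}.png",p["pixels"][:,:,::-1])
        for n in names:
            r=getattr(spotter,fn)(n,p)
            print(c,n,[(np.round(d["xyz"],4).tolist(),round(d["confidence"],2)) for d in r[:2]])
def state():
    s=manip.get_state()
    print({k:np.round(s[k],3).tolist() for k in ("clock","position","ee_rot","joint_positions","force","opening","gripper_force")})
    print(np.round(R.from_quat(s["ee_rot"]).as_matrix(),3))
    return s
def togo(p,yaw=None):
    "shift (cm) in present tool axes to world TCP p"
    s=manip.get_state(); M=R.from_quat(s["ee_rot"]).as_matrix()
    print("shift cm",np.round(100*M.T@(np.array(p)-s["position"]),2), "tool y yaw",np.round(np.arctan2(M[1,1],M[0,1]),3),"x yaw",np.round(np.arctan2(M[1,0],M[0,0]),3))
E
python3 - <<'E'
from h import *
state()
look(["pin_grip","pin_head","pin_tip","socket","tray_floor","cast","shade","torch","jar","small_jar","waxer"],save="a")
E
```

```text
{'clock': 0.0, 'position': [0.213, -0.507, 0.231], 'ee_rot': [0.98, 0.198, -0.0, -0.001], 'joint_positions': [-1.258, 0.351, 1.652, -0.0, 1.139, -0.085], 'force': [0.379, 0.488, -1.183], 'opening': 1.004, 'gripper_force': 0.0}
[[ 0.922  0.387 -0.   ]
 [ 0.387 -0.922  0.001]
 [ 0.    -0.001 -1.   ]]
top pin_grip [([0.4645, 0.132, 0.0629], 0.87)]
top pin_head [([0.5508, 0.1408, 0.0665], 0.87)]
top pin_tip [([0.4013, 0.1204, 0.0516], 0.97)]
top socket [([0.5518, 0.1397, 0.0595], 0.98)]
top tray_floor [([0.425, 0.4244, -0.0016], 0.7)]
top cast [([0.477, 0.5255, 0.0024], 0.85)]
top shade [([0.3476, 0.4454, 0.0022], 0.65), ([0.4643, 0.1299, 0.0634], 0.65)]
top torch [([0.7016, 0.2997, -0.002], 0.79)]
top jar [([0.7474, 0.1275, 0.0041], 0.85)]
top small_jar [([0.7538, 0.2107, -0.0012], 0.78)]
top waxer [([0.3632, 0.0648, 0.0027], 0.56)]
side pin_grip [([0.4662, 0.1274, 0.0602], 0.8)]
side pin_head [([0.5514, 0.1404, 0.064], 0.88)]
side pin_tip [([0.4008, 0.1198, 0.0582], 0.88)]
side socket [([0.5513, 0.1349, 0.0637], 0.65)]
side tray_floor [([0.4281, 0.4227, 0.0014], 0.94)]
side cast [([0.4751, 0.5283, 0.0008], 0.74)]
side shade [([0.3468, 0.4506, -0.0003], 0.97), ([0.467, 0.1245, 0.0583], 0.2)]
side torch [([0.6991, 0.2974, 0.0026], 0.71)]
side jar []
side small_jar [([0.7538, 0.2043, 0.002], 0.81)]
side waxer [([0.3641, 0.0648, 0.0013], 0.65)]
```

View pics/a_top.png

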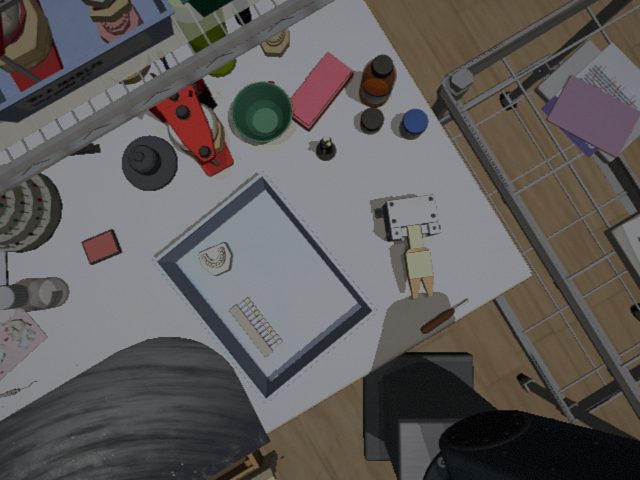

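View pics/a_side.png

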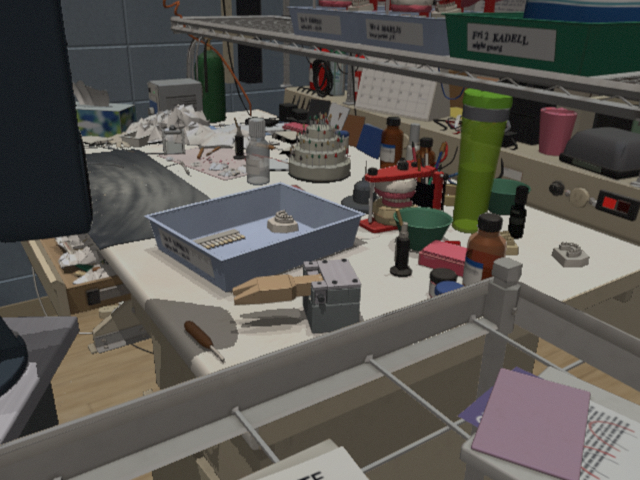

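The top view shows the pin at (419,264) in the holder at (412,218). The tray is centred at about (262,285), with the cast at (214,258) and the shade guide at (256,325). A cart rail runs from (455,95) to (575,420). In the side view its post cap is at (507,268), so I'll check the rail's height and the tray's yaw before moving.

```bash
python3 - <<'E'
from h import *
P={c:read_camera(c) for c in("top","side")}
def ray(c,uv):
    K=P[c]["K"];T=P[c]["world_from_camera"]
    d=T[:3,:3]@np.linalg.inv(K)@[uv[0],uv[1],1]; return T[:3,3],d/np.linalg.norm(d)
def atz(c,uv,z): o,d=ray(c,uv); return np.round(o+d*(z-o[2])/d[2],3)
def tri(a,b):
    o1,d1=ray("top",a);o2,d2=ray("side",b)
    t=np.linalg.lstsq(np.c_[d1,-d2],o2-o1,rcond=None)[0]; return np.round(o1+t[0]*d1,3),np.round(o2+t[1]*d2,3)
print("post",tri((461,80),(507,265)))
for uv in((262,176),(157,262),(268,395),(370,311)): print("tray",uv,atz("top",uv,.072))
for uv in((455,95),(510,240),(575,420)): print("rail",uv,[atz("top",uv,z) for z in(0,.1,.2)])
def proj(c,p):
    T=np.linalg.inv(P[c]["world_from_camera"]);q=P[c]["K"]@(T[:3,:3]@p+T[:3,3]);return np.round(q[:2]/q[2])
for p in([.213,-.507,.231],[.34,-.19,.2],[.465,.13,.06],[0,0,0]): print(p,proj("top",np.array(p)),proj("side",np.array(p)))
togo([.465,.130,.16])
E
```

```text
post (array([0.796, 0.058, 0.129]), array([0.801, 0.057, 0.131]))
tray (262, 176) [0.637 0.426 0.072]
tray (157, 262) [0.474 0.627 0.072]
tray (268, 395) [0.224 0.417 0.072]
tray (370, 311) [0.378 0.224 0.072]
rail (455, 95) [array([0.813, 0.034, 0.   ]), array([0.779, 0.061, 0.1  ]), array([0.745, 0.089, 0.2  ])]
rail (510, 240) [array([ 0.512, -0.069,  0.   ]), array([ 0.507, -0.032,  0.1  ]), array([0.503, 0.006, 0.2  ])]
rail (575, 420) [array([ 0.152, -0.186,  0.   ]), array([ 0.183, -0.137,  0.1  ]), array([ 0.214, -0.089,  0.2  ])]
[0.213, -0.507, 0.231] [862. 425.] [-317.  626.]
[0.34, -0.19, 0.2] [636. 340.] [138. 316.]
[0.465, 0.13, 0.06] [418. 264.] [273. 288.]
[0, 0, 0] [483. 499.] [-74. 377.]
shift cm [ 47.9  -48.97   7.13] tool y yaw -1.173 x yaw 0.398
```

{"method": "arm_command", "body": {
  "increments": [
    [2,-2,0,0],
    [5.5,-5.5,0,0],
    [9,-9,0,0],
    [12.5,-12.5,0,0],
    [16,-16,0,0]
  ],
  "hand": -1,
  "force": 100
}}

```text
clock: 1.8
position: [0.2989, -0.2958, 0.2314]
ee_rot: [0.98, 0.197, 0.0, 0.0]
force: [0.7, -0.1, 0.6]
opening: 1.002
gripper_force: 0.0
```

{"method": "arm_command", "body": {
  "increments": [
    [3.5,-3.5,0,0.05],
    [7,-7,0,0.1],
    [10.5,-10.5,0,0.15],
    [14,-14,0,0.2],
    [17.5,-17.5,0,0.26]
  ]
}}

```text
clock: 2.3
position: [0.3926, -0.0665, 0.2317]
ee_rot: [0.998, 0.068, 0.0, 0.0]
force: [1.0, -1.5, -0.5]
opening: 0.997
gripper_force: 0.0
```

```bash
python3 -c "
from h import *
state(); togo([.465,.130,.16])"
```

```text
{'clock': 2.3, 'position': [0.393, -0.066, 0.232], 'ee_rot': [0.998, 0.068, 0.0, 0.0], 'joint_positions': [-0.285, 0.066, 2.012, -0.0, 1.062, 1.151], 'force': [1.026, -1.491, -0.518], 'opening': 0.997, 'gripper_force': 0.0}
[[ 0.991  0.135  0.001]
 [ 0.135 -0.991 -0.   ]
 [ 0.001  0.    -1.   ]]
shift cm [  9.82 -18.49   7.17] tool y yaw -1.435 x yaw 0.135
```

{"method": "arm_command", "body": {
  "increments": [
    [2,-3.8,0,0],
    [4,-7.6,0,0],
    [6,-11.4,1,0],
    [8,-15.2,3,0],
    [9.8,-18.5,6,0]
  ]
}}

```text
clock: 2.8
position: [0.4651, 0.1306, 0.1718]
ee_rot: [0.998, 0.069, 0.002, -0.0]
force: [1.1, -1.3, 0.2]
opening: 1.002
gripper_force: 0.0
```

{"method": "arm_command", "body": {
  "increments": [
    [0,0,1,0],
    [0,0,1,0],
    [0,0,1,0],
    [0,0,1,0],
    [0,0,1,0]
  ]
}}

```text
clock: 3.3
position: [0.4642, 0.1276, 0.1623]
ee_rot: [0.998, 0.068, 0.001, -0.0]
force: [-0.7, 0.5, -0.1]
opening: 1.001
gripper_force: 0.0
```

```bash
python3 -c "
from h import *
state(); look(['pin_grip','pin_head','pin_tip'],save='b'); togo([.465,.130,.045])"
```

```text
{'clock': 3.3, 'position': [0.464, 0.128, 0.162], 'ee_rot': [0.998, 0.068, 0.001, -0.0], 'joint_positions': [0.172, 0.318, 1.894, 0.0, 0.928, 1.606], 'force': [-0.651, 0.489, -0.116], 'opening': 1.001, 'gripper_force': 0.0}
[[ 0.991  0.136  0.002]
 [ 0.136 -0.991  0.   ]
 [ 0.002 -0.    -1.   ]]
top pin_grip [([0.4647, 0.132, 0.0611], 0.96), ([0.7021, 0.3025, -0.0], 0.52)]
top pin_head [([0.5524, 0.1408, 0.0634], 0.67)]
top pin_tip [([0.4009, 0.1214, 0.0554], 0.85)]
side pin_grip [([0.4655, 0.1237, 0.0584], 0.7)]
side pin_head [([0.5521, 0.1404, 0.065], 0.97)]
side pin_tip [([0.3991, 0.1213, 0.0575], 0.78), ([0.4721, 0.5277, 0.0024], 0.46)]
shift cm [ 0.14 -0.15 11.63] tool y yaw -1.433 x yaw 0.138
```

View pics/b_side.png

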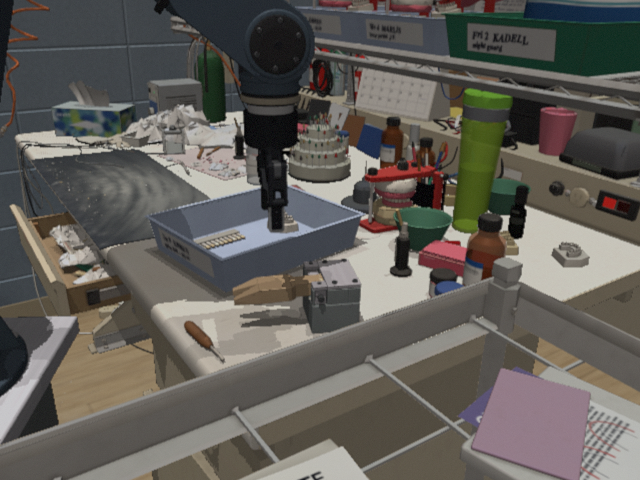

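The gripper at (275,215) hangs above the pin at (275,288), and it's aligned. I'll descend and grip.

{"method": "arm_command", "body": {
  "increments": [
    [0.1,-0.1,2.5,0],
    [0.1,-0.1,5.5,0],
    [0.1,-0.1,8.5,0],
    [0.1,-0.1,10.5,0],
    [0.1,-0.1,11.6,0]
  ]
}}

```text
clock: 4.2
position: [0.464, 0.1293, 0.0438]
ee_rot: [0.998, 0.069, -0.001, 0.0]
force: [-0.2, 0.0, 0.2]
opening: 0.999
gripper_force: 0.0
```

{"method": "arm_command", "body": {
  "increments": [
    [0,0,0,0],
    [0,0,0,0],
    [0,0,0,0],
    [0,0,0,0],
    [0,0,0,0]
  ],
  "hand": 1,
  "force": 100
}}

```text
clock: 4.7
position: [0.4653, 0.1295, 0.0466]
ee_rot: [0.998, 0.069, 0.001, -0.0]
force: [-2.0, -1.4, 6.6]
opening: 0.52
gripper_force: 100.3
```

{"method": "arm_command", "body": {
  "increments": [
    [0,0,0,0],
    [0,0,0,0],
    [0,0,0,0],
    [0,0,0,0],
    [0,0,0,0]
  ]
}}

```text
clock: 5.2
position: [0.4653, 0.1295, 0.0466]
ee_rot: [0.998, 0.069, 0.001, -0.0]
force: [-2.0, -1.5, 6.4]
opening: 0.518
gripper_force: 100.3
```

```bash
python3 -c "
from h import *
s=state(); print(s['moment']); togo([.465,.129,.045])
# swing rows about head, in tool axes (x along pin, y=-left)
for a in np.linspace(0.036,.36,10): print(round(8.7*(1-np.cos(a)),2), round(8.7*np.sin(a),2), round(a,3))"
```

```text
{'clock': 5.2, 'position': [0.465, 0.129, 0.047], 'ee_rot': [0.998, 0.069, 0.001, -0.0], 'joint_positions': [0.175, 0.521, 1.957, 0.0, 0.662, 1.608], 'force': [-1.96, -1.482, 6.423], 'opening': 0.518, 'gripper_force': 100.28}
[[ 0.991  0.137  0.002]
 [ 0.137 -0.991  0.   ]
 [ 0.002 -0.    -1.   ]]
[-0.20053589  0.23056674 -0.28069542]
shift cm [-0.04  0.04  0.16] tool y yaw -1.434 x yaw 0.137
0.01 0.31 0.036
0.02 0.63 0.072
0.05 0.94 0.108
0.09 1.25 0.144
0.14 1.56 0.18
0.2 1.86 0.216
0.27 2.17 0.252
0.36 2.47 0.288
0.45 2.77 0.324
0.56 3.06 0.36
```

{"method": "arm_command", "body": {
  "increments": [
    [0.01,-0.31,0,0.036],
    [0.02,-0.63,0,0.072],
    [0.05,-0.94,0,0.108],
    [0.09,-1.25,0,0.144],
    [0.14,-1.56,0,0.18]
  ]
}}

```text
clock: 5.7
position: [0.465, 0.1435, 0.0467]
ee_rot: [1.0, -0.021, 0.001, 0.001]
force: [2.1, -21.8, 7.3]
opening: 0.519
gripper_force: 100.6
```

{"method": "arm_command", "body": {
  "increments": [
    [0.01,-0.31,0,0.036],
    [0.02,-0.63,0,0.072],
    [0.05,-0.94,0,0.108],
    [0.09,-1.25,0,0.144],
    [0.14,-1.56,0,0.18]
  ]
}}

```text
clock: 6.2
position: [0.4669, 0.1586, 0.0468]
ee_rot: [0.994, -0.111, 0.001, 0.001]
force: [0.4, -22.7, 11.8]
opening: 0.517
gripper_force: 100.7
```

{"method": "arm_command", "body": {
  "increments": [
    [0,0,0,0],
    [0,0,0,0],
    [0,0,0,0],
    [0,0,0,0],
    [0,0,0,0]
  ]
}}

```text
clock: 6.7
position: [0.467, 0.1589, 0.0468]
ee_rot: [0.994, -0.111, 0.001, 0.001]
force: [0.8, -19.7, 9.4]
opening: 0.519
gripper_force: 101.1
```

```bash
python3 -c "
from h import *
s=state(); print(s['moment']); togo([.465,.129,.045]); look(['pin_grip','pin_head','pin_tip'],save='c')"
```

```text
{'clock': 6.7, 'position': [0.467, 0.159, 0.047], 'ee_rot': [0.994, -0.111, 0.001, 0.001], 'joint_positions': [0.235, 0.534, 1.93, -0.004, 0.676, 2.031], 'force': [0.845, -19.685, 9.395], 'opening': 0.519, 'gripper_force': 101.139}
[[ 0.975 -0.22   0.002]
 [-0.22  -0.975 -0.002]
 [ 0.002  0.002 -1.   ]]
[-3.08027034 -0.15140334 -0.18285402]
shift cm [0.47 2.96 0.18] tool y yaw -1.793 x yaw -0.222
top pin_grip []
top pin_head [([0.5507, 0.1399, 0.0667], 0.51), ([0.5544, 0.1365, 0.0534], 0.22)]
top pin_tip [([0.404, 0.1769, 0.0574], 0.69)]
side pin_grip [([0.4691, 0.1597, 0.0579], 0.63), ([0.4279, 0.423, 0.0025], 0.28)]
side pin_head [([0.3629, 0.0611, -0.0002], 0.75), ([0.5498, 0.1366, 0.0621], 0.61)]
side pin_tip [([0.4036, 0.1762, 0.0571], 0.95)]
```

{"method": "arm_command", "body": {
  "increments": [
    [0.01,0.31,0,-0.036],
    [0.02,0.63,0,-0.072],
    [0.05,0.94,0,-0.108],
    [0.09,1.25,0,-0.144],
    [0.14,1.56,0,-0.18]
  ]
}}

```text
clock: 7.6
position: [0.4652, 0.1455, 0.0468]
ee_rot: [1.0, -0.02, 0.002, -0.001]
force: [0.5, 2.8, 3.8]
opening: 0.522
gripper_force: 100.8
```

{"method": "arm_command", "body": {
  "increments": [
    [0.01,0.31,0,-0.036],
    [0.02,0.63,0,-0.072],
    [0.05,0.94,0,-0.108],
    [0.09,1.25,0,-0.144],
    [0.14,1.56,0,-0.18]
  ]
}}

```text
clock: 8.1
position: [0.4656, 0.1298, 0.0467]
ee_rot: [0.998, 0.07, 0.001, -0.0]
force: [-0.5, 3.5, 5.6]
opening: 0.519
gripper_force: 100.9
```

{"method": "arm_command", "body": {
  "increments": [
    [0.01,0.31,0,-0.036],
    [0.02,0.63,0,-0.072],
    [0.05,0.94,0,-0.108],
    [0.09,1.25,0,-0.144],
    [0.14,1.56,0,-0.18]
  ]
}}

```text
clock: 8.6
position: [0.4678, 0.1152, 0.0466]
ee_rot: [0.987, 0.158, 0.0, -0.001]
force: [-8.7, 12.0, 11.3]
opening: 0.52
gripper_force: 102.3
```

{"method": "arm_command", "body": {
  "increments": [
    [0.01,0.31,0,-0.036],
    [0.02,0.63,0,-0.072],
    [0.05,0.94,0,-0.108],
    [0.09,1.25,0,-0.144],
    [0.14,1.56,0,-0.18]
  ]
}}

```text
clock: 9.1
position: [0.4724, 0.1007, 0.0465]
ee_rot: [0.969, 0.246, -0.002, -0.001]
force: [-18.1, 10.3, 18.7]
opening: 0.52
gripper_force: 103.8
```

{"method": "arm_command", "body": {
  "increments": [
    [0,0,0,0],
    [0,0,0,0],
    [0,0,0,0],
    [0,0,0,0],
    [0,0,0,0]
  ]
}}

```text
clock: 9.6
position: [0.4725, 0.1005, 0.0465]
ee_rot: [0.969, 0.246, -0.002, -0.001]
force: [-15.8, 6.7, 18.2]
opening: 0.516
gripper_force: 102.7
```

```bash
python3 -c "
from h import *
s=state(); print(s['moment']); togo([.465,.129,.045]); look(['pin_grip','pin_head','pin_tip'],save='d')"
```

```text
{'clock': 9.6, 'position': [0.473, 0.1, 0.046], 'ee_rot': [0.969, 0.246, -0.002, -0.001], 'joint_positions': [0.112, 0.523, 1.953, 0.002, 0.669, 1.184], 'force': [-15.78, 6.74, 18.18], 'opening': 0.516, 'gripper_force': 102.723}
[[ 0.879  0.477 -0.003]
 [ 0.477 -0.879  0.001]
 [-0.003 -0.002 -1.   ]]
[ 1.04799967  2.04033819 -0.11653616]
shift cm [ 0.7  -2.87  0.15] tool y yaw -1.073 x yaw 0.497
top pin_grip [([0.471, 0.1078, 0.0651], 0.85)]
top pin_head [([0.5504, 0.1404, 0.0668], 0.51)]
top pin_tip [([0.4706, 0.1049, 0.0678], 0.64)]
side pin_grip [([0.476, 0.1031, 0.058], 0.78), ([0.3628, 0.0615, -0.0008], 0.7)]
side pin_head [([0.5509, 0.1399, 0.0597], 0.73)]
side pin_tip [([0.4136, 0.0724, 0.0565], 0.73)]
```

{"method": "arm_command", "body": {
  "increments": [
    [0.01,-0.31,0,0.036],
    [0.02,-0.63,0,0.072],
    [0.05,-0.94,0,0.108],
    [0.09,-1.25,0,0.144],
    [0.14,-1.56,0,0.18]
  ]
}}

```text
clock: 10.5
position: [0.469, 0.114, 0.0467]
ee_rot: [0.988, 0.158, 0.001, 0.0]
force: [-0.8, -3.4, 5.6]
opening: 0.52
gripper_force: 101.5
```

{"method": "arm_command", "body": {
  "increments": [
    [0.01,-0.31,0,0.036],
    [0.02,-0.63,0,0.072],
    [0.05,-0.94,0,0.108],
    [0.09,-1.25,0,0.144],
    [0.14,-1.56,0,0.18]
  ]
}}

```text
clock: 11.0
position: [0.4658, 0.1294, 0.0467]
ee_rot: [0.998, 0.068, 0.002, 0.0]
force: [1.0, -3.9, 5.2]
opening: 0.519
gripper_force: 101.2
```

{"method": "arm_command", "body": {
  "increments": [
    [-0.1,0,0,0],
    [-0.3,0,0,0],
    [-0.5,0,0,0],
    [-0.7,0,0,0],
    [-1.0,0,0,0]
  ]
}}

```text
clock: 11.5
position: [0.4558, 0.1282, 0.0461]
ee_rot: [0.998, 0.069, 0.002, -0.0]
force: [4.2, -0.5, 3.5]
opening: 0.515
gripper_force: 101.2
```

```bash
python3 -c "
from h import *
s=state(); print(s['moment']); togo([.465,.129,.045]); look(['pin_grip','pin_head','pin_tip'],save='e')"
```

```text
{'clock': 11.5, 'position': [0.456, 0.128, 0.046], 'ee_rot': [0.998, 0.069, 0.002, -0.0], 'joint_positions': [0.176, 0.51, 1.982, 0.0, 0.647, 1.608], 'force': [4.242, -0.506, 3.463], 'opening': 0.515, 'gripper_force': 101.249}
[[ 0.99   0.138  0.003]
 [ 0.138 -0.99   0.001]
 [ 0.003 -0.    -1.   ]]
[ 0.15121644 -0.88769356 -0.00859388]
shift cm [0.92 0.05 0.11] tool y yaw -1.433 x yaw 0.138
top pin_grip []
top pin_head [([0.5397, 0.1395, 0.0662], 0.59)]
top pin_tip []
side pin_grip [([0.4572, 0.1283, 0.0571], 0.78)]
side pin_head [([0.5405, 0.1416, 0.0621], 0.95), ([0.475, 0.5269, -0.0009], 0.58)]
side pin_tip [([0.3878, 0.1218, 0.0565], 0.75)]
```

{"method": "arm_command", "body": {
  "increments": [
    [-1.2,0,0,0],
    [-2.6,0,0,0],
    [-4,0,0,0],
    [-5.5,0,0,0],
    [-7,0,0,0]
  ]
}}

```text
clock: 12.4
position: [0.3828, 0.118, 0.0448]
ee_rot: [0.998, 0.069, -0.002, 0.0]
force: [-0.1, 0.3, -1.3]
opening: 0.519
gripper_force: 101.4
```

{"method": "arm_command", "body": {
  "increments": [
    [0,0,-1,0],
    [0,0,-3,0],
    [0,0,-5.5,0],
    [0,0,-8,0],
    [0,0,-10,0]
  ]
}}

```text
clock: 12.9
position: [0.3853, 0.1184, 0.1471]
ee_rot: [0.998, 0.069, -0.0, -0.0]
force: [1.4, -0.4, -3.1]
opening: 0.518
gripper_force: 101.7
```

```bash
python3 -c "
from h import *
s=state(); togo([.445,.368,.14]); look(['pin_grip','pin_head','pin_tip'],save='f')"
```

```text
{'clock': 12.9, 'position': [0.385, 0.118, 0.147], 'ee_rot': [0.998, 0.069, -0.0, -0.0], 'joint_positions': [0.183, 0.211, 2.092, 0.0, 0.838, 1.615], 'force': [1.434, -0.431, -3.145], 'opening': 0.518, 'gripper_force': 101.73}
[[ 0.991  0.137 -0.   ]
 [ 0.137 -0.991  0.   ]
 [-0.    -0.    -1.   ]]
shift cm [  9.35 -23.9    0.71] tool y yaw -1.433 x yaw 0.138
top pin_grip [([0.3842, 0.1203, 0.1628], 0.74), ([0.4728, 0.1313, 0.1638], 0.4)]
top pin_head [([0.4795, 0.5251, 0.0028], 0.46), ([0.7462, 0.1265, 0.0019], 0.42)]
top pin_tip []
side pin_grip [([0.3866, 0.1177, 0.1566], 0.86)]
side pin_head [([0.4698, 0.1276, 0.1625], 0.71)]
side pin_tip [([0.323, 0.1126, 0.1559], 0.92)]
```

View pics/f_side.png

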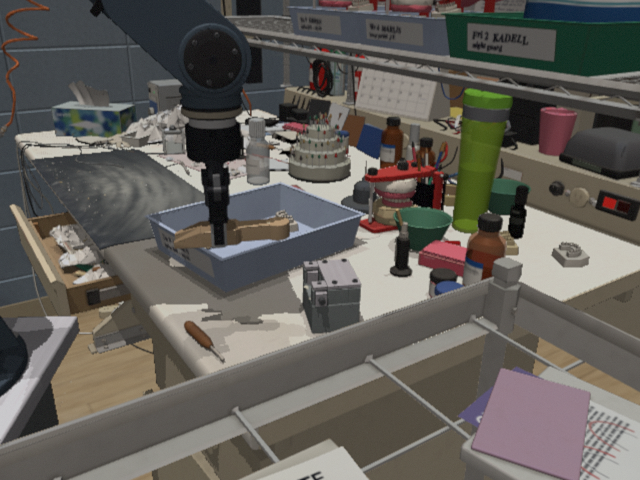

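The pin is free and held level at about (230,232) in the side view. The holder at (330,290) is empty.

{"method": "arm_command", "body": {
  "increments": [
    [1,-2.5,0,-0.05],
    [2.8,-7,0,-0.15],
    [4.6,-11.7,0,-0.27],
    [6.4,-16.4,0,-0.4],
    [8.2,-21,0,-0.53]
  ]
}}

```text
clock: 13.8
position: [0.4374, 0.3396, 0.1443]
ee_rot: [0.944, 0.33, -0.001, 0.0]
force: [1.6, -0.4, -1.2]
opening: 0.52
gripper_force: 102.2
```

```bash
python3 -c "
from h import *
s=state(); togo([.445,.368,.10]); look(['tray_floor','cast','shade'],cams=('side',))"
```

```text
{'clock': 13.8, 'position': [0.437, 0.34, 0.144], 'ee_rot': [0.944, 0.33, -0.001, 0.0], 'joint_positions': [0.576, 0.463, 1.721, -0.0, 0.959, 1.474], 'force': [1.603, -0.36, -1.246], 'opening': 0.52, 'gripper_force': 102.234}
[[ 0.782  0.624 -0.001]
 [ 0.624 -0.782 -0.001]
 [-0.002 -0.    -1.   ]]
shift cm [ 2.37 -1.75  4.42] tool y yaw -0.897 x yaw 0.673
side tray_floor [([0.4264, 0.4223, 0.0027], 0.84)]
side cast [([0.4761, 0.5296, 0.0027], 0.79)]
side shade [([0.3459, 0.4513, 0.0044], 0.62)]
```

{"method": "arm_command", "body": {
  "increments": [
    [1,-0.7,0,0],
    [2,-1.4,0.5,0],
    [2.4,-1.75,2,0],
    [2.4,-1.75,4.5,0],
    [2.4,-1.75,7,0]
  ]
}}

```text
clock: 14.5
position: [0.4456, 0.3661, 0.0735]
ee_rot: [0.945, 0.328, -0.0, 0.0]
force: [-0.1, -0.4, -1.6]
opening: 0.521
gripper_force: 102.1
```

{"method": "arm_command", "body": {
  "increments": [
    [0,0,1,0],
    [0,0,2,0],
    [0,0,3,0],
    [0,0,4,0],
    [0,0,4.5,0]
  ]
}}

```text
clock: 15.0
position: [0.4457, 0.3662, 0.0296]
ee_rot: [0.945, 0.328, -0.0, 0.0]
force: [0.3, 0.2, -2.1]
opening: 0.524
gripper_force: 102.1
```

```bash
python3 -c "
from h import *
s=state(); togo([.445,.368,.004]); look(['pin_grip','pin_head','pin_tip'],save='g')"
```

```text
{'clock': 15.0, 'position': [0.446, 0.366, 0.03], 'ee_rot': [0.945, 0.328, -0.0, 0.0], 'joint_positions': [0.607, 0.672, 1.711, 0.0, 0.759, 1.51], 'force': [0.294, 0.231, -2.072], 'opening': 0.524, 'gripper_force': 102.133}
[[ 0.785  0.619 -0.   ]
 [ 0.619 -0.785 -0.   ]
 [-0.    -0.    -1.   ]]
shift cm [ 0.06 -0.18  2.56] tool y yaw -0.903 x yaw 0.668
top pin_grip [([0.5494, 0.1386, 0.0579], 0.23)]
top pin_head [([0.5166, 0.4229, 0.0471], 0.78)]
top pin_tip []
side pin_grip [([0.4469, 0.3647, 0.0423], 0.55), ([0.6991, 0.2996, 0.0004], 0.25)]
side pin_head [([0.5157, 0.422, 0.0446], 0.76)]
side pin_tip [([0.3943, 0.3283, 0.0395], 0.59)]
```

View pics/g_top.png

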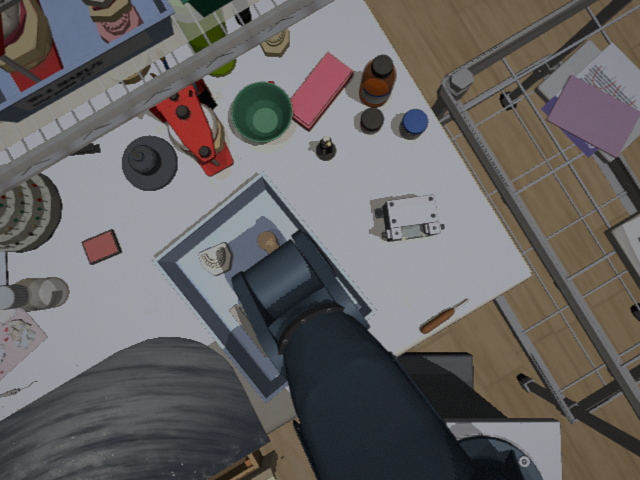

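The pin head at (267,241) sits inside the tray, clear of the cast at (214,258). I'll lower the last bit.

{"method": "arm_command", "body": {
  "increments": [
    [0,-0.1,0.5,0],
    [0,-0.1,1,0],
    [0,-0.1,1.5,0],
    [0,-0.1,2,0],
    [0,-0.1,2.4,0]
  ]
}}

```text
clock: 15.9
position: [0.4449, 0.3669, 0.0056]
ee_rot: [0.945, 0.328, -0.0, 0.0]
force: [-1.0, 0.1, -1.4]
opening: 0.522
gripper_force: 102.1
```

{"method": "arm_command", "body": {
  "increments": [
    [0,0,0.1,0],
    [0,0,0.1,0],
    [0,0,0.1,0],
    [0,0,0.1,0],
    [0,0,0.1,0]
  ]
}}

```text
clock: 16.4
position: [0.4452, 0.3671, 0.0055]
ee_rot: [0.945, 0.328, 0.0, -0.0]
force: [0.8, -0.7, -2.1]
opening: 0.515
gripper_force: 102.1
```

{"method": "arm_command", "body": {
  "increments": [
    [0,0,0.1,0],
    [0,0,0.2,0],
    [0,0,0.3,0],
    [0,0,0.3,0],
    [0,0,0.3,0]
  ]
}}

```text
clock: 16.9
position: [0.4451, 0.3671, 0.0024]
ee_rot: [0.945, 0.328, 0.0, -0.0]
force: [-0.3, -0.3, -1.1]
opening: 0.521
gripper_force: 102.4
```

{"method": "arm_command", "body": {
  "increments": [
    [0,0,0,0],
    [0,0,0,0],
    [0,0,0,0],
    [0,0,0,0],
    [0,0,0,0]
  ],
  "hand": -0.45,
  "force": 20
}}

```text
clock: 17.4
position: [0.4452, 0.3671, 0.0023]
ee_rot: [0.945, 0.328, 0.0, -0.0]
force: [0.1, 0.5, 0.0]
opening: 0.725
gripper_force: 0.0
```

{"method": "arm_command", "body": {
  "increments": [
    [0,0,-0.5,0],
    [0,0,-1.5,0],
    [0,0,-3,0],
    [0,0,-5,0],
    [0,0,-7,0]
  ]
}}

```text
clock: 17.9
position: [0.4453, 0.3671, 0.0743]
ee_rot: [0.945, 0.328, 0.0, -0.0]
force: [0.0, 0.6, -0.0]
opening: 0.724
gripper_force: 0.0
```

{"method": "arm_command", "body": {
  "increments": [
    [0,0,-3,0],
    [0,0,-7,0],
    [0,0,-11,0],
    [0,0,-14,0],
    [0,0,-16,0]
  ]
}}

```text
clock: 18.4
position: [0.4454, 0.3673, 0.2365]
ee_rot: [0.945, 0.328, 0.002, -0.001]
force: [-0.3, 0.1, -0.3]
opening: 0.724
gripper_force: 0.0
```

{"method": "arm_command", "body": {
  "increments": [
    [-1,2.5,0,0],
    [-3,6,0,0],
    [-5,10,0,0],
    [-7,14,0,0],
    [-9,18,0,0]
  ]
}}

```text
clock: 18.9
position: [0.4858, 0.1683, 0.2338]
ee_rot: [0.945, 0.328, 0.001, 0.0]
force: [0.8, 0.3, -0.2]
opening: 0.724
gripper_force: 0.0
```

```bash
python3 -c "
from h import *
s=state(); look(['pin_grip','pin_head','pin_tip','tray_floor','cast','shade','waxer'],save='i')"
```

```text
{'clock': 18.9, 'position': [0.486, 0.168, 0.234], 'ee_rot': [0.945, 0.328, 0.001, 0.0], 'joint_positions': [0.243, 0.282, 1.741, -0.0, 1.117, 1.146], 'force': [0.801, 0.274, -0.249], 'opening': 0.724, 'gripper_force': 0.0}
[[ 0.785  0.62   0.002]
 [ 0.62  -0.785  0.   ]
 [ 0.002  0.001 -1.   ]]
top pin_grip [([0.4452, 0.3693, 0.0191], 0.9)]
top pin_head [([0.515, 0.4204, 0.0154], 0.84)]
top pin_tip [([0.3919, 0.3331, 0.0109], 0.75)]
top tray_floor [([0.4261, 0.4238, 0.0009], 0.87)]
top cast [([0.4772, 0.5228, 0.003], 0.91)]
top shade [([0.3471, 0.4435, 0.0028], 0.8)]
top waxer [([0.3631, 0.0649, 0.0031], 0.51)]
side pin_grip [([0.4481, 0.3674, 0.0115], 0.58)]
side pin_head [([0.7514, 0.2041, 0.0041], 0.24)]
side pin_tip [([0.3914, 0.3332, 0.0143], 0.66)]
side tray_floor [([0.4264, 0.422, 0.0044], 0.83)]
side cast [([0.4723, 0.5257, -0.0004], 0.62)]
side shade [([0.3456, 0.4493, 0.0016], 0.92), ([0.4272, 0.4188, 0.0013], 0.74)]
side waxer [([0.3646, 0.0653, -0.0003], 0.8)]
```

View pics/i_top.png

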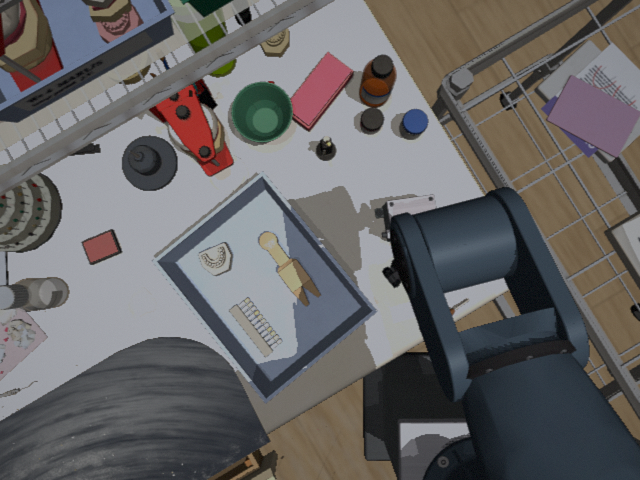

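View pics/i_side.png

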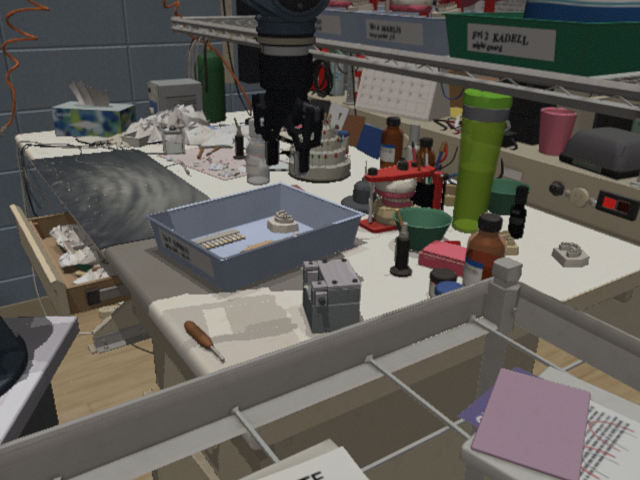

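The pin lies flat in the tray, spanning (267,240) to (312,298) in the top view. The cast, shade guide, tray and waxer are where they were, and the gripper is clear of everything. I'll hand in now.

```bash
python3 -c "
from rig import manip
print(manip.hand_in())"
```

```text
the job is handed in; nothing more can be done
None
```

I rocked the bench pin fully left, then fully right, drew it out, laid it flat in the tray's free half, and handed in at about 19 s; the cast, shade guide and other things are where they were.

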